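Unstack the delivered samples and set them on their stands

TASK

Clear the delivery tray: first take the weighted probe off the two stacks of jars, carry it level and lay it in its rest, heavy head in the wide saddle. Then take the stacks apart and set each jar upright in the middle of the stand of its lid's colour. Set everything down without dropping it, never tip a jar, and leave the two bottles beside the work where they are.

Things in the scene. Friction and masses are not known exactly. Their poses are not given: they have to be found in the camera images.
- probe: Probe, loose, 220 g: square rod 14 x 14 mm (black handle, bare metal), heavy dark head 26 wide, 50 long, 22 high, undersides flush. Origin: centre of the head's underside; y along the rod towards the head's free end, z up. Head y = -25 to 25 mm, rod -205 to -25. It balances at y = -53, marked by an orange band 18 mm wide. It starts across both small jars, underside 97 mm above the bench.
- rest: Probe rest, fixed: grey plate 70 x 160 x 6 mm, two white U saddles 16 mm thick, open on top. Origin: on the bench under the head saddle (slot 44 mm wide). The rod saddle (slot 32 mm) is at y = -115 mm. Slot floors 30 mm, horns 48 mm above the bench; the plate spans y = -133 to 27 mm. Probe in place: its origin over this one, its y along the rest's y.
- red_jar: Small amber jar with a red lid, loose, 90 g. Lid 44 mm diameter, 12 mm high; glass 40 mm diameter; 42 mm tall in all. Origin: centre of its underside, z up. It starts standing centred (within 2 mm) on the lid of a large jar, its underside 55 mm above the bench; which small jar is on which large one changes.
- blue_jar: Small amber jar with a blue lid, loose, 90 g. Lid 44 mm diameter, 12 mm high; glass 40 mm diameter; 42 mm tall in all. Origin: centre of its underside, z up. It starts standing centred (within 2 mm) on the lid of a large jar, its underside 55 mm above the bench; which small jar is on which large one changes.
- yellow_jar: Large amber jar with a yellow lid, loose, 200 g. Lid 64 mm diameter, 14 mm high; glass 60 mm diameter; 50 mm tall. Origin: centre of its underside, z up. It starts on a fixed steel tray (100 x 220 mm, floor 5 mm, rim 10 mm above the bench) under a small jar; from above its lid shows as a ring round it. The large jars are 110 mm apart along the tray's length.
- green_jar: Large amber jar with a green lid, loose, 200 g. Lid 64 mm diameter, 14 mm high; glass 60 mm diameter; 50 mm tall. Origin: centre of its underside, z up. It starts on a fixed steel tray (100 x 220 mm, floor 5 mm, rim 10 mm above the bench) under a small jar; from above its lid shows as a ring round it. The large jars are 110 mm apart along the tray's length.
- red_stand: Red stand: a fixed flat disc, 90 mm diameter and 6 mm thick, red with a white spot 71 mm across in the middle. Origin: centre of its underside, on the bench. The four stands change places.
- blue_stand: Blue stand: a fixed flat disc, 90 mm diameter and 6 mm thick, blue with a white spot 71 mm across in the middle. Origin: centre of its underside, on the bench. The four stands change places.
- yellow_stand: Yellow stand: a fixed flat disc, 90 mm diameter and 6 mm thick, yellow with a white spot 71 mm across in the middle. Origin: centre of its underside, on the bench. The four stands change places.
- green_stand: Green stand: a fixed flat disc, 90 mm diameter and 6 mm thick, green with a white spot 71 mm across in the middle. Origin: centre of its underside, on the bench. The four stands change places.
- amber_bottle: Bystander: amber bottle with a white cap, 52 mm diameter, 120 mm tall, loose. Origin: centre of its underside.
- clear_bottle: Bystander: clear bottle with a blue cap, 66 mm diameter, 110 mm tall, loose. Origin: centre of its underside.

How it is judged (in metres and radians):
On the way:
1. the probe lies in its rest, head in the wide saddle (horizontal distance between probe and rest below 0.018 m and z of probe in the frame of rest between 0.026 and 0.035 m and angle between the y axis of probe and the y axis of rest, either way round below 0.25 rad and angle between probe's own z axis and vertical below 0.1 rad and linear speed of probe below 0.02 m/s), for 0.2 s.
At the end, for the whole second after the job is handed in: The probe lies flat in both saddles of its rest, the head's middle within 18 mm of the wide saddle's, within 0.25 rad of its direction, head in the wide saddle; each jar stands upright (within 0.1 rad) on the stand of its own lid's colour, within 13 mm of its centre; all at rest and released (all of step 1 and horizontal distance between red_jar and red_stand below 0.013 m and z of red_jar in the frame of red_stand between 0.003 and 0.01 m and angle between each of red_jar, blue_jar, yellow_jar, green_jar's own z axis and vertical below 0.1 rad and linear speed of each of red_jar, blue_jar, yellow_jar, green_jar below 0.02 m/s and horizontal distance between blue_jar and blue_stand below 0.013 m and z of blue_jar in the frame of blue_stand between 0.003 and 0.01 m and horizontal distance between yellow_jar and yellow_stand below 0.013 m and z of yellow_jar in the frame of yellow_stand between 0.003 and 0.01 m and horizontal distance between green_jar and green_stand below 0.013 m and z of green_jar in the frame of green_stand between 0.003 and 0.01 m); the robot touches nothing.
It fails at once if a sample jar is tipped by more than 30 degrees (angle between any of red_jar, blue_jar, yellow_jar, green_jar's own z axis and vertical above 0.52 rad).
It fails at once if the probe is not kept level: its rod slopes by more than 20 degrees (angle between probe's own y axis and vertical below 1.22 rad or angle between probe's own y axis and vertical above 1.92 rad).
It fails at once if a jar or the probe is dropped: it falls free, out of the fingers, faster than 0.7 m/s (a drop of some 25 mm) ((linear speed of probe above 0.7 m/s and contact force between probe and the fingers below 0.1 N) or (linear speed of red_jar above 0.7 m/s and contact force between red_jar and the fingers below 0.1 N) or (linear speed of blue_jar above 0.7 m/s and contact force between blue_jar and the fingers below 0.1 N) or (linear speed of yellow_jar above 0.7 m/s and contact force between yellow_jar and the fingers below 0.1 N) or (linear speed of green_jar above 0.7 m/s and contact force between green_jar and the fingers below 0.1 N)).
It fails at once if a bystander bottle is shifted by more than 30 mm (distance of any of amber_bottle, clear_bottle from where it was at the start of the episode above 0.03 m).
It also fails if it takes over 118 s, if anything falls off the work surface, if the arm or the gripper's body presses on something with over 40 N, if the wrist force passes 120 N, or if a joint passes its speed limit or range.

ROBOT

A 6-joint arm with a two-finger parallel gripper is mounted at the origin on the work surface. World frame = base frame: x ahead of the robot, y to its left, z up, the work surface at z = 0. Lengths are in mm, angles in degrees, forces in N, time in s.
With the tool pointing down it reaches from about 350 to 850 mm from the base axis. Payload 8.1 kg.
Tool frame: the origin (TCP) lies at the very end of the fingers, on their centre line; the grasp point (between the pads) lies r.tcp_to_grasp behind it (r.tcp_to_grasp is the distance from the TCP to the grasp point, in mm); z points along the fingers, y is the line along which they close (so a half turn about z gives the same grasp; the last joint's range is limited). The gripper opens to 85 mm and grips with 20 to 120 N. Pads are 22 mm wide; open, the fingers measure 114 mm over their backs; the gripper's body (76 mm by 85 mm) begins 54 mm behind the grasp point. The pads swing forward as they close: fully open they stand 13 mm farther back than shut.
Start: joints at [70.623, 7.471, 85.268, -0, 87.261, -4.893], TCP at [150.047, 580.94, 231.292] pointing down, gripper open.
Joint ranges: [-169.43, 169.43], [-51.17, 129.36], [1.28, 143.12], [-76.62, 256.62], [0, 156.53], [-152.29, 152.29]. Speed limits (degrees/s): [136.94, 136.94, 159.86, 180, 180, 180].

INTERFACE

Orientations are given as [roll, pitch, yaw] about the fixed x, y, z axes, in that order (R = Rz(yaw) Ry(pitch) Rx(roll)).
In Python, from bench import sense, viewer, order, r gives the robot as it stands.
- The arm moves only by the tool carry_out, never from a script. Its argument "increments" is one flat list of numbers, 7 for each row, row after row: the shift along the tool's x, y, z as a fraction of full scale, then the turn, a rotation vector about the tool's x, y, z as a fraction of full scale, then the opening, from -1 (shut) to 1 (fully open). A call has exactly 10 rows; each row is the pose to reach, as a shift and turn from the pose commanded when the call began, along the tool's axes at that moment, turning the shorter way round; what a row does not reach only later rows make up. Full scale, the value 1, is 400 mm for a shift and 2 pi rad for a turn. A row lasts 1/8 s, in which the tool goes at most 62.5 mm and 10.7 degrees, less where a joint would pass 70% of its speed; a pose out of reach is approached as far as the arm can. A call with a number of a shift or a turn outside -1 to 1 is refused whole. A call with a gripper value outside its range is refused whole. The fingers move at their own pace and stop on an object; "force" is the grip in N (left out, the last holds). Time passes only in rows, so rows that repeat a pose let the fingers close, or fill a call up. It gives the time, the measured TCP pose, the force, the opening and the grip force at its end, in the units of the state.
- sense(): the state, without advancing time (a new reading comes with each control period).
- viewer.snapshot(name): name is "scene" or "top" or "wrist"; returns the picture (480x640x3 uint8, red, green, blue); there is no depth.
- viewer.get_calibration(name): a dict with "fx", "fy", "cx", "cy" (pixels), "R" (3x3) and "t" (3): a world point X has camera coordinates R X + t. Camera axes: x right, y down, z forward; pixel columns grow to the right and rows downward; lengths in mm; the calibration is good to about 2 mm. A picture is of the moment at which its call begins: read the wrist's pose just before it. get_calibration takes no time and is no camera call; for the wrist camera it gives the pose at the moment of the call.
- order.hand_in(): hands the job in; it is judged then, once.
The state is a dict: "time": time; "joint_pos": joint angles; "qd": joint speeds; "joint_efforts": joint torques, N m; "tool_pos": TCP position; "tcp_rot": TCP orientation; "ft_force": force on the tool from outside, world axes, zero at the start; "wrist_torque": the same for the moment, N m; "finger_gap": finger opening in mm; "grip_force": force on a finger pad.
Only numpy, scipy, OpenCV 4.12 (cv2) and the standard library are available. Lean on these libraries where they do the work, as an engineer would, in place of code of your own. Each camera call takes 0.05 s, during which the arm holds its last target. There are 200 camera calls.

## Working session

There is one attempt and no reset: what is moved stays moved. The work goes in short steps, Python scripts to look and compute and a tool call to move; the robot and the scene stay as the last step left them, time stands still between calls to the robot, and variables do not carry over. Pictures are saved under pics/ and viewed, at most 14 in all, crops included, and the job is handed in when it is done.

Besides the shell and the picture viewer there is one more tool, called as name(argument=value, ...), one argument or row to a line, values as JSON. carry_out: Moves the arm, as the interface text tells. Its arguments: {"type":"object","properties":{"increments":{"type":"array"},"force":{"type":"number"}},"required":["increments"]}

```bash
mkdir -p pics; ls
python3 - <<'E'
from bench import sense, viewer, order, r
import cv2
print(sense(), r.tcp_to_grasp)
for n in ["scene","top","wrist"]:
    c=viewer.get_calibration(n); im=viewer.snapshot(n)
    print(n,c); cv2.imwrite(f"pics/{n}0.png",im[:,:,::-1])
E
```

```text
pics
{'time': 0.0, 'joint_pos': array([ 7.06220211e+01,  7.51417151e+00,  8.53312033e+01, -6.70815816e-04,
        8.72629072e+01, -4.89327644e+00]), 'qd': array([ 0.05941594,  0.03377931,  0.02976544, -0.05027856,  0.03549766,
       -0.0215408 ]), 'joint_efforts': array([ 7.34500336e-04, -5.69395924e+01, -5.00552237e+01, -5.13634916e-05,
        1.44062773e-02, -2.08222849e-05]), 'tool_pos': array([149.86727202, 580.39144546, 230.23577632]), 'tcp_rot': array([-1.79892055e+02, -8.56890301e-03,  1.65515322e+02]), 'ft_force': array([ 0.44855208,  0.28344101, -0.15050674]), 'wrist_torque': array([0.02746678, 0.04132918, 0.00648781]), 'grip_force': 0.0, 'finger_gap': 85.23644867721758} 18.700000000000003
scene {'fx': 483.6114221809325, 'fy': 483.6114221809325, 'cx': 326.6935410222556, 'cy': 237.69781050772062, 'R': array([[ 0.40294795,  0.91521718, -0.00323447],
       [ 0.60792167, -0.27029166, -0.74657462],
       [-0.68415217,  0.29886441, -0.66529383]]), 't': array([-196.62827284, -259.83775588, 1468.72932545])}
top {'fx': 500.53137548991134, 'fy': 500.53137548991134, 'cx': 312.93357500121255, 'cy': 239.04858187054595, 'R': array([[ 0.01631807, -0.99984902, -0.00597145],
       [-0.99812067, -0.01593648, -0.05917054],
       [ 0.05906644,  0.00692578, -0.99823003]]), 't': array([ -11.7555035 ,  525.97065378, 1078.41226224])}
wrist {'fx': 364.25722916441316, 'fy': 364.25722916441316, 'cx': 320.7960714813033, 'cy': 235.66151674161938, 'R': array([[ 0.25070872,  0.9680581 , -0.00294009],
       [ 0.92655098, -0.23907712,  0.29042282],
       [ 0.28044325, -0.07553568, -0.9568939 ]]), 't': array([-597.81010346,  -39.10459372,  380.60355689])}
```

View pics/top0.png

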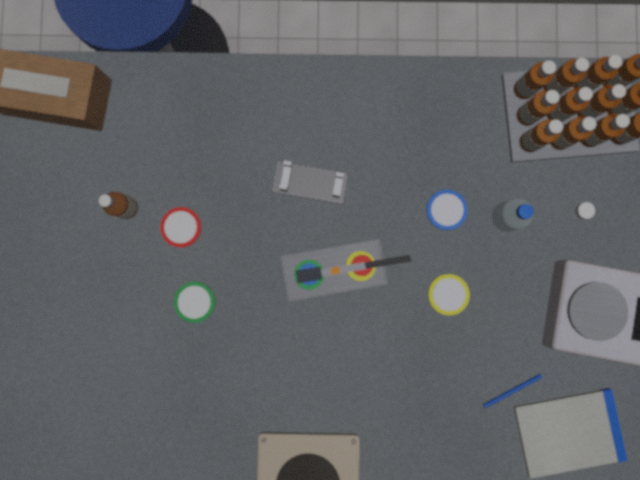

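View pics/scene0.png

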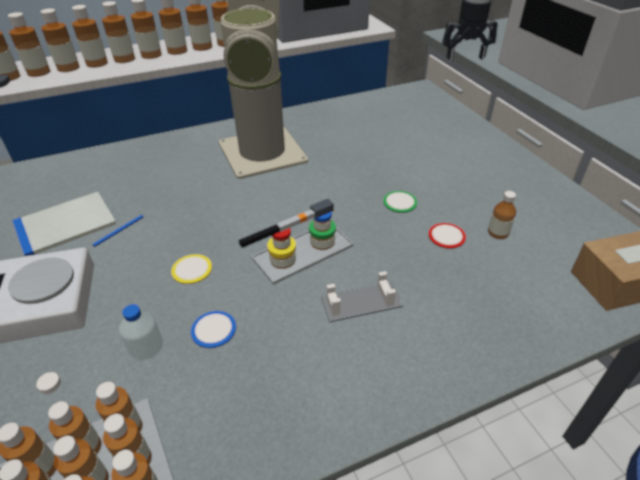

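The top view shows four stands: red (181,227), green (195,302), blue (447,210) and yellow (449,295). The rest's head saddle is on the left at (286,178) and its rod saddle at (339,186). The probe head is at (309,275), the band at (335,270), with blue on green to the left and red on yellow to the right. The bottles are at (118,205) and (517,213). Next I'll measure these.

```bash
cat > h.py <<'E'
import numpy as np, cv2
from bench import sense, viewer, order, r
from scipy.spatial.transform import Rotation as Ro
def ray(c,px,z):
    d=c["R"].T@np.array([(px[0]-c["cx"])/c["fx"],(px[1]-c["cy"])/c["fy"],1]); o=-c["R"].T@c["t"]
    return o+d*(z-o[2])/d[2]
def mask(im,h,s,v,roi=None):
    H=cv2.cvtColor(im,cv2.COLOR_RGB2HSV).astype(int); H0=H[...,0]
    m=((H0>=h[0])&(H0<=h[1]) if h[0]<=h[1] else (H0>=h[0])|(H0<=h[1]))&(H[...,1]>=s[0])&(H[...,1]<=s[1])&(H[...,2]>=v[0])&(H[...,2]<=v[1])
    m=m.astype(np.uint8)
    if roi: k=np.zeros_like(m); k[roi[1]:roi[3],roi[0]:roi[2]]=1; m*=k
    return m
def big(m,n=1,amin=8):
    N,l,st,ce=cv2.connectedComponentsWithStats(m)
    o=[i for i in np.argsort(-st[1:,4])+1 if st[i,4]>=amin][:n]
    return [(ce[i],st[i,4],st[i,:4],l==i) for i in o]
def goto(x,y,z,yaw):
    "shift (tool axes, /400) and turn (/2pi) from present pose to a tool-down pose; uses measured pose"
    s=sense(); R=Ro.from_euler("xyz",s["tcp_rot"],degrees=True); T=Ro.from_euler("xyz",[180,0,yaw],degrees=True)
    print("from",s["tool_pos"].round(1),s["tcp_rot"].round(2),"shift",(R.inv().apply(np.array([x,y,z])-s["tool_pos"])/400).round(4),"turn",((R.inv()*T).as_rotvec()/2/np.pi).round(4))
E
python3 - <<'E'
from h import *
im=viewer.snapshot("top"); c=viewer.get_calibration("top")
for n,h,roi in [("red",(170,8),(155,200,205,255)),("green",(45,85),(170,275,222,330)),("blue",(100,125),(420,183,474,238)),("yellow",(22,35),(422,268,476,322))]:
    m=mask(im,h,(110,255),(60,255),roi); b=big(m)[0]
    ct=max(cv2.findContours(m,0,2)[0],key=len); (x,y),(a,bb),_=cv2.fitEllipse(ct)
    print(n,b[0].round(1),b[1],(x,y),a,bb,ray(c,(x,y),6).round(1))
for n,h,roi,z in [("orange",(8,19),(325,260,346,282),111),("yel lid",(22,35),(340,240,385,290),55),("grn lid",(45,85),(290,255,330,298),55),("red lid",(170,6),(340,245,385,285),97),("blue lid",(100,125),(292,255,328,295),97)]:
    m=mask(im,h,(100,255),(50,255),roi)
    for b in big(m,2,4):
        pts=np.argwhere(b[3])[:,::-1].astype(np.float32); (x,y),rd=cv2.minEnclosingCircle(pts)
        print(n,b[0].round(1),b[1],"circ",round(x,1),round(y,1),round(rd,1),ray(c,(x,y),z).round(1))
cv2.imwrite("pics/crop.png",cv2.resize(im[150:310,265:425,::-1],None,fx=3.7,fy=3.7,interpolation=2))
E
```

```text
red [180.8 226.5] 403 (180.24151611328125, 226.76112365722656) 39.349735260009766 39.939453125 [549.2 290.6   6. ]
green [194.3 301.4] 295 (193.87889099121094, 301.706787109375) 38.91682434082031 39.43328094482422 [385.  255.4   6. ]
blue [446.2 209.6] 399 (446.63763427734375, 209.3663330078125) 39.615238189697266 40.16218566894531 [ 597.  -297.4    6. ]
yellow [447.8 294.2] 367 (448.508056640625, 294.2529296875) 39.55354309082031 40.493167877197266 [ 410.5 -301.6    6. ]
orange [334.9 270.1] 54 circ 335.0 270.0 4.5 [459.6 -48.8 111. ]
yel lid [361.1 275.4] 132 circ 361.0 270.0 13.3 [ 460.3 -105.4   55. ]
yel lid [357.4 256.2] 123 circ 359.5 261.0 13.6 [ 479.1 -102.1   55. ]
grn lid [310.4 284.6] 92 circ 310.0 281.0 12.2 [435.6   1.2  55. ]
grn lid [307.  263.8] 83 circ 308.0 268.0 12.2 [462.7   5.8  55. ]
red lid [361.1 259.5] 91 circ 361.0 262.0 9.1 [ 476.5 -101.5   97. ]
red lid [363.3 271.1] 65 circ 363.0 269.0 8.2 [ 462.5 -105.6   97. ]
blue lid [307.5 266.6] 66 circ 307.5 268.0 7.6 [462.6   6.2  97. ]
blue lid [310.  281.9] 46 circ 310.0 281.5 6.2 [435.6   0.7  97. ]
```

View pics/crop.png

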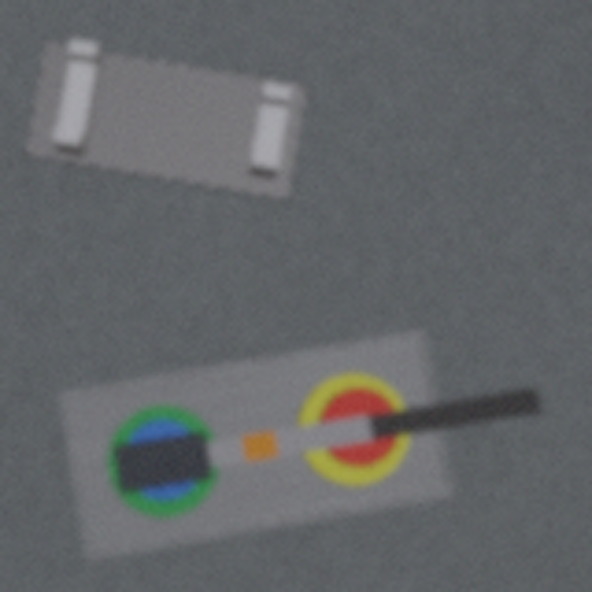

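View pics/wrist0.png

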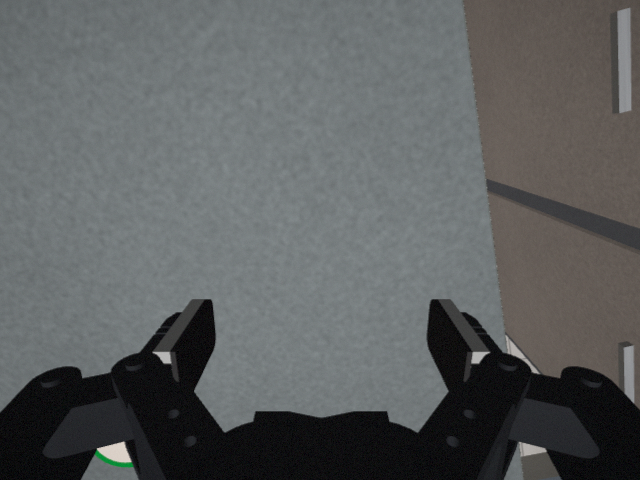

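The crop shows the plate corners at about (47,43), (307,83), (290,198) and (27,153), and the wide saddle on the left. The head centre is at (163,461), the band at (261,445) and the handle end at (540,401). The wrist view shows only the open fingers over bare bench.

Run:
```python
from h import *
im=viewer.snapshot("top"); c=viewer.get_calibration("top")
g=cv2.GaussianBlur(im,(3,3),0).astype(int); d=g[...,0]-g[...,2]
m=np.zeros((480,640),np.uint8); m[152:212,265:355]=1
m&=((d>-4)|(g.sum(2)>480)).astype(np.uint8); m=cv2.morphologyEx(m,cv2.MORPH_CLOSE,np.ones((5,5),np.uint8))
b=big(m)[0]; ct=max(cv2.findContours(b[3].astype(np.uint8),0,2)[0],key=len); print("bg",d[215:235,200:260].mean(),"plate",d[180:186,305:320].mean(),b[1],cv2.minAreaRect(ct))
f=lambda u,v,z: ray(c,((u+.5)/3.7-.5+265,(v+.5)/3.7-.5+150),z)
P=[f(*p,6) for p in [(47,43),(307,83),(290,198),(27,153)]]
print("plate",np.round(P,1),np.mean(P,0)); e=(P[0]+P[3]-P[1]-P[2])/2; print("y ang",np.degrees(np.arctan2(e[1],e[0])),np.linalg.norm(e))
print("rect ctr",ray(c,cv2.minAreaRect(ct)[0],6))
# probe
k=mask(im,(0,180),(0,90),(0,62),(285,250,420,290)); 
hs=big(k,2)
for q in hs: print("dark",q[0],q[1],q[2])
hd=f(163,461,119); he=f(540,401,111); bd=ray(c,(334.9,270.1),111)
v=hd-he; print(hd,bd,he,"ang",np.degrees(np.arctan2(v[1],v[0])),np.linalg.norm(v[:2]),np.linalg.norm((hd-bd)[:2]))
for n,h,roi,z in [("grn",(45,85),(290,255,330,298),55),("yel",(22,35),(340,240,385,290),55)]:
    p=np.argwhere(mask(im,h,(100,255),(50,255),roi))[:,::-1].astype(np.float32); (x,y),rd=cv2.minEnclosingCircle(p); print(n,x,y,rd,ray(c,(x,y),z))
for n,h,roi,z in [("blue",(100,125),(292,255,328,295),97),("red",(170,6),(340,245,385,285),97)]:
    p=np.argwhere(mask(im,h,(100,255),(50,255),roi))[:,::-1].astype(np.float32); (x,y),rd=cv2.minEnclosingCircle(p); print(n,x,y,rd,ray(c,(x,y),z))
```

```text
bg -5.4191666666666665 plate -2.1666666666666665 2125 ((309.7160339355469, 181.81201171875), (71.28585052490234, 31.93105125427246), 10.30484676361084)
plate [[698.8  78.9   6. ]
 [676.9 -77.8   6. ]
 [607.3 -68.5   6. ]
 [632.   89.5   6. ]] [653.76663252   5.52683077   6.        ]
y ang 81.57056467519176 159.02091502983808
rect ctr [653.80245139   6.0206892    6.        ]
dark [388.99180328 261.1147541 ] 122 [368 256  42  11]
[450.40298685   3.24724869 119.        ] [459.35025794 -48.57060183 111.        ] [ 485.783593   -198.61920265  111.        ] ang 99.9411099315854 204.94353238882053 52.58462981810794
grn 308.62554931640625 274.2402648925781 14.436955451965332 [449.66187318   4.29243443  55.        ]
yel 360.1000061035156 265.7200012207031 14.869135856628418 [ 469.26880273 -103.43451855   55.        ]
blue 308.5 274.0 10.30786418914795 [450.61188679   3.94959229  97.        ]
red 361.6213684082031 264.97088623046875 9.491958618164062 [ 470.51517192 -102.78730183   97.        ]
```

```bash
python3 -c "
from h import *
goto(459.4,-48.6,185,99.9)"
```

```text
from [150.  580.7 230.8] [-179.95   -0.    165.52] shift [-1.1424 -1.3297  0.1156] turn [-1.000e-04  1.000e-04  1.823e-01]
```

carry_out(
  increments=[-0.8, -0.931, 0.05, 0, 0, 0.182, 1, -0.8, -0.931, 0.05, 0, 0, 0.182, 1, -0.8, -0.931, 0.05, 0, 0, 0.182, 1, -0.8, -0.931, 0.05, 0, 0, 0.182, 1, -0.8, -0.931, 0.05, 0, 0, 0.182, 1, -0.8, -0.931, 0.05, 0, 0, 0.182, 1, -0.8, -0.931, 0.05, 0, 0, 0.182, 1, -0.8, -0.931, 0.05, 0, 0, 0.182, 1, -0.8, -0.931, 0.05, 0, 0, 0.182, 1, -0.8, -0.931, 0.05, 0, 0, 0.182, 1],
  force=40,
)

```text
time: 1.5
tool_pos: [366.6, 140.5, 211.3]
tcp_rot: [-180.0, -0.0, 99.9]
ft_force: [-0.0, 0.7, -0.5]
finger_gap: 85.1
grip_force: 0.0
```

```bash
python3 -c "
from h import *
goto(459.4,-48.6,185,99.9)"
```

```text
from [366.6 140.5 211.3] [-1.7999e+02 -3.0000e-02  9.9920e+01] shift [-0.5056  0.147   0.0654] turn [-0.     -0.0001  0.0001]
```

carry_out(
  increments=[-0.5056, 0.147, 0.065, 0, 0, 0, 1, -0.5056, 0.147, 0.065, 0, 0, 0, 1, -0.5056, 0.147, 0.065, 0, 0, 0, 1, -0.5056, 0.147, 0.065, 0, 0, 0, 1, -0.5056, 0.147, 0.065, 0, 0, 0, 1, -0.5056, 0.147, 0.065, 0, 0, 0, 1, -0.5056, 0.147, 0.065, 0, 0, 0, 1, -0.5056, 0.147, 0.065, 0, 0, 0, 1, -0.5056, 0.147, 0.065, 0, 0, 0, 1, -0.5056, 0.147, 0.065, 0, 0, 0, 1],
)

```text
time: 2.75
tool_pos: [459.7, -48.5, 185.4]
tcp_rot: [180.0, 0.0, 100.0]
ft_force: [0.4, -0.2, 0.3]
finger_gap: 85.5
grip_force: 0.0
```

Run:
```python
from h import *
c=viewer.get_calibration("wrist"); im=viewer.snapshot("wrist"); cv2.imwrite("pics/w1.png",im[:,:,::-1])
for b in big(mask(im,(8,18),(120,255),(90,255)),3): print(b[0],b[1],b[2],ray(c,b[0],111))
goto(459.4,-48.6,84.5,99.9)
```

```text
[321.04065041 250.14092141] 369 [310 235  24  27] [461.25801129 -51.47703105 111.        ]
from [459.7 -48.6 185.4] [179.99   0.   100.  ] shift [ 1.000e-04 -8.000e-04  2.522e-01] turn [0.     0.     0.0003]
```

View pics/w1.png

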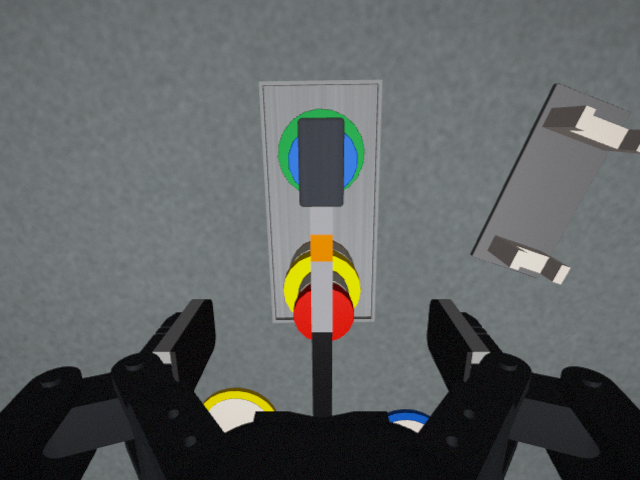

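Wrist view: the rod is vertical at column 321, with the band at (321,250), so it is aligned with the tool. Descending and gripping.

carry_out(
  increments=[-0.003, 0.0005, 0.06, 0, 0, 0, 1, -0.003, 0.0005, 0.13, 0, 0, 0, 1, -0.003, 0.0005, 0.19, 0, 0, 0, 1, -0.003, 0.0005, 0.235, 0, 0, 0, 1, -0.003, 0.0005, 0.252, 0, 0, 0, 1, -0.003, 0.0005, 0.252, 0, 0, 0, 1, -0.003, 0.0005, 0.252, 0, 0, 0, 0, -0.003, 0.0005, 0.252, 0, 0, 0, -0.4, -0.003, 0.0005, 0.252, 0, 0, 0, -1, -0.003, 0.0005, 0.252, 0, 0, 0, -1],
  force=50,
)

```text
time: 4.05
tool_pos: [460.3, -49.8, 84.8]
tcp_rot: [180.0, 0.0, 100.0]
ft_force: [-4.8, 1.7, 14.2]
finger_gap: 13.0
grip_force: 50.3
```

carry_out(
  increments=[0, 0, 0, 0, 0, 0, -1, 0, 0, 0, 0, 0, 0, -1, 0, 0, 0, 0, 0, 0, -1, 0, 0, 0, 0, 0, 0, -1, 0, 0, 0, 0, 0, 0, -1, 0, 0, -0.01, 0, 0, 0, -1, 0, 0, -0.02, 0, 0, 0, -1, 0, 0, -0.04, 0, 0, 0, -1, 0, 0, -0.06, 0, 0, 0, -1, 0, 0, -0.06, 0, 0, 0, -1],
)

```text
time: 5.3
tool_pos: [460.9, -50.0, 109.6]
tcp_rot: [179.9, 0.0, 100.0]
ft_force: [-1.0, 0.2, -2.1]
finger_gap: 13.1
grip_force: 48.8
```

Run:
```python
from h import *
c=viewer.get_calibration("top"); im=viewer.snapshot("wrist"); cv2.imwrite("pics/w2.png",im[:,:,::-1])
goto(653.8,5.8,130,81.6)
```

```text
from [460.6 -49.9 109.1] [1.7994e+02 3.0000e-02 9.9990e+01] shift [ 0.0532  0.5    -0.0519] turn [0.0002 0.     0.0511]
```

View pics/w2.png

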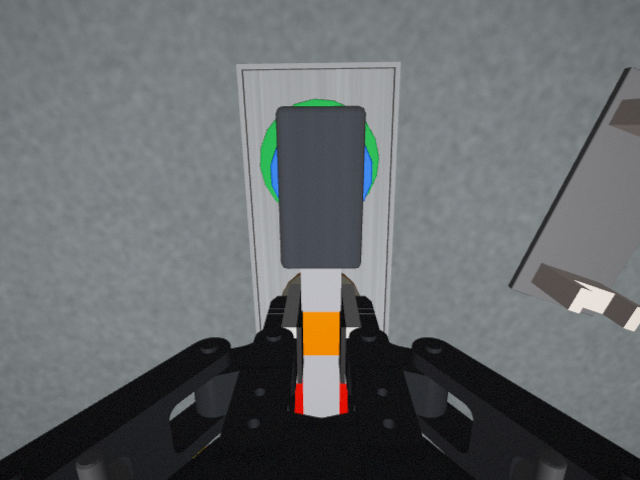

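The probe is held, with the band between the fingers at (320,333). Carrying it over the rest.

carry_out(
  increments=[0.003, 0.03, -0.02, 0, 0, 0.003, -1, 0.01, 0.09, -0.05, 0, 0, 0.01, -1, 0.017, 0.16, -0.05, 0, 0, 0.017, -1, 0.025, 0.235, -0.05, 0, 0, 0.024, -1, 0.033, 0.31, -0.05, 0, 0, 0.032, -1, 0.04, 0.38, -0.05, 0, 0, 0.04, -1, 0.048, 0.45, -0.05, 0, 0, 0.046, -1, 0.052, 0.485, -0.05, 0, 0, 0.05, -1, 0.0535, 0.5, -0.05, 0, 0, 0.051, -1, 0.0535, 0.5, -0.05, 0, 0, 0.051, -1],
)

```text
time: 6.6
tool_pos: [653.5, 6.2, 128.1]
tcp_rot: [-180.0, 0.0, 81.7]
ft_force: [-0.7, 0.4, -1.4]
finger_gap: 13.3
grip_force: 49.1
```

Run:
```python
from h import *
c=viewer.get_calibration("wrist"); im=viewer.snapshot("wrist"); cv2.imwrite("pics/w3.png",im[:,:,::-1])
s=sense(); z=s["tool_pos"][2]+18.7+8
for b in big(mask(im,(8,18),(120,255),(90,255)),1): print(b[0],ray(c,b[0],z))
goto(653.8,5.8,18.5,81.6)
```

```text
[321. 333.] [655.08226802   6.54327056 154.92168673]
from [653.2   6.1 128.2] [-1.7996e+02  1.0000e-02  8.1650e+01] shift [-0.0004  0.0018  0.2743] turn [-0.0001  0.      0.0001]
```

View pics/w3.png

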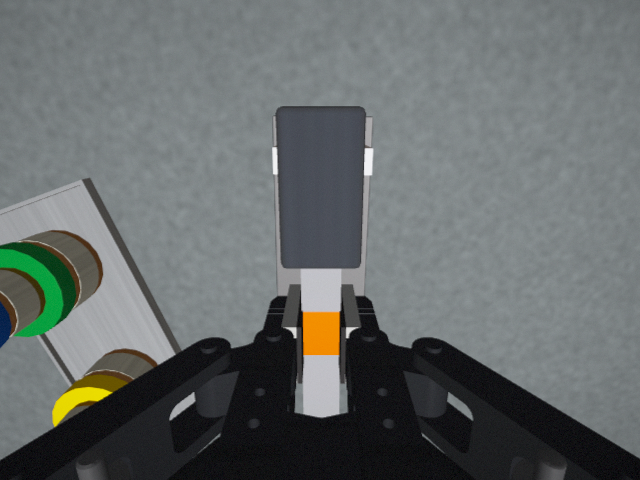

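The head sits centred over the wide saddle, whose horns show at (275,160) and (369,160). Lowering.

carry_out(
  increments=[0, 0.0025, 0.04, 0, 0, 0, -1, 0, 0.0025, 0.09, 0, 0, 0, -1, 0, 0.0025, 0.14, 0, 0, 0, -1, 0, 0.0025, 0.19, 0, 0, 0, -1, 0, 0.0025, 0.23, 0, 0, 0, -1, 0, 0.0025, 0.255, 0, 0, 0, -1, 0, 0.0025, 0.267, 0, 0, 0, -1, 0, 0.0025, 0.273, 0, 0, 0, -1, 0, 0.0025, 0.275, 0, 0, 0, -1, 0, 0.0025, 0.275, 0, 0, 0, -1],
)

```text
time: 7.9
tool_pos: [654.8, 5.8, 19.1]
tcp_rot: [179.9, -0.0, 81.6]
ft_force: [-0.0, 0.7, -2.5]
finger_gap: 13.2
grip_force: 49.1
```

carry_out(
  increments=[0, 0, 0.001, 0, 0, 0, -1, 0, 0, 0.002, 0, 0, 0, -1, 0, 0, 0.003, 0, 0, 0, -1, 0, 0, 0.003, 0, 0, 0, -1, 0, 0, 0.003, 0, 0, 0, -0.6, 0, 0, 0.003, 0, 0, 0, -0.5, 0, 0, 0.003, 0, 0, 0, -0.3, 0, 0, 0.003, 0, 0, 0, -0.1, 0, 0, 0.003, 0, 0, 0, 0, 0, 0, 0.003, 0, 0, 0, 0],
)

```text
time: 9.15
tool_pos: [654.4, 5.9, 17.3]
tcp_rot: [-180.0, -0.0, 81.6]
ft_force: [-0.4, 0.9, -0.9]
finger_gap: 42.8
grip_force: 0.0
```

carry_out(
  increments=[0, 0, -0.01, 0, 0, 0, 0.2, 0, 0, -0.05, 0, 0, 0, 0.2, 0, 0, -0.12, 0, 0, 0, 0.2, 0, 0, -0.2, 0, 0, 0, 0.2, 0, 0, -0.28, 0, 0, 0, 0.2, 0, 0, -0.36, 0, 0, 0, 0.2, 0, 0, -0.42, 0, 0, 0, 0.2, 0, 0, -0.42, 0, 0, 0, 0.2, 0, 0, -0.42, 0, 0, 0, 0.2, 0, 0, -0.42, 0, 0, 0, 0.2],
)

```text
time: 10.4
tool_pos: [653.4, 5.9, 183.5]
tcp_rot: [-179.8, 0.0, 81.6]
ft_force: [-0.3, 0.1, -0.1]
finger_gap: 51.2
grip_force: 0.0
```

Run:
```python
from h import *
c=viewer.get_calibration("wrist"); im=viewer.snapshot("wrist"); cv2.imwrite("pics/w4.png",im[:,:,::-1])
for b in big(mask(im,(8,18),(120,255),(90,255)),1): print(b[0],ray(c,b[0],44))
c=viewer.get_calibration("top"); im=viewer.snapshot("top")
for n,h,roi,z in [("grn",(45,85),(290,255,330,298),55),("yel",(22,35),(340,240,385,290),55),("blue",(100,125),(292,255,328,295),97),("red",(170,6),(340,245,385,285),97)]:
    p=np.argwhere(mask(im,h,(120,255),(60,255),roi))[:,::-1].astype(np.float32); (x,y),rd=cv2.minEnclosingCircle(p); print(n,x,y,rd,len(p),ray(c,(x,y),z))
```

```text
[321.85185185 219.79012346] [655.04141495   5.7640912   44.        ]
grn 0.0 0.0 0.0 0 [1033.98247805  685.94680008   55.        ]
yel 360.3291015625 265.7909240722656 14.271202087402344 179 [ 469.12799137 -103.91660912   55.        ]
blue 0.0 0.0 0.0 0 [1011.13781504  658.14297322   97.        ]
red 361.1190490722656 264.9476318359375 9.936927795410156 292 [ 470.54550667 -101.7752345    97.        ]
```

View pics/w4.png

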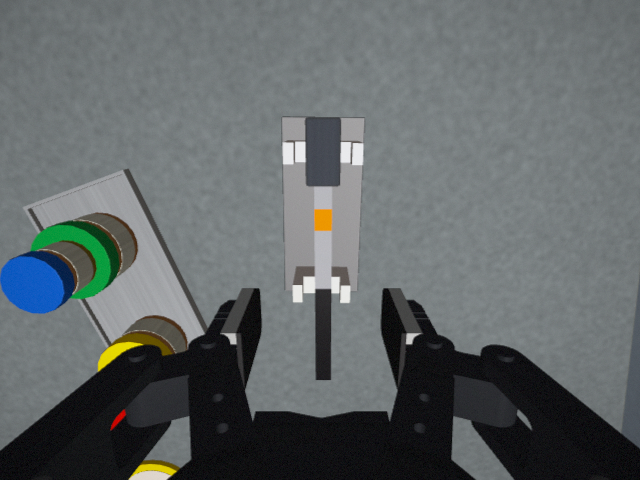

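The probe lies in both saddles: head at (323,150), band at (322,220), over the rest. The stacks still stand. Red jar next.

```bash
python3 -c "
from h import *
goto(470.5,-102.2,190,100)"
```

```text
from [653.6   5.9 183.8] [-1.7986e+02  1.0000e-02  8.1640e+01] shift [-0.3341 -0.4136 -0.0146] turn [-0.0004 -0.     -0.051 ]
```

carry_out(
  increments=[-0.334, -0.4136, -0.015, -0.0004, 0, -0.051, 1, -0.334, -0.4136, -0.015, -0.0004, 0, -0.051, 1, -0.334, -0.4136, -0.015, -0.0004, 0, -0.051, 1, -0.334, -0.4136, -0.015, -0.0004, 0, -0.051, 1, -0.334, -0.4136, -0.015, -0.0004, 0, -0.051, 1, -0.334, -0.4136, -0.015, -0.0004, 0, -0.051, 1, -0.334, -0.4136, -0.015, -0.0004, 0, -0.051, 1, -0.334, -0.4136, -0.015, -0.0004, 0, -0.051, 1, -0.334, -0.4136, -0.015, -0.0004, 0, -0.051, 1, -0.334, -0.4136, -0.015, -0.0004, 0, -0.051, 1],
)

```text
time: 11.75
tool_pos: [471.4, -102.1, 191.2]
tcp_rot: [179.9, 0.0, 100.0]
ft_force: [-0.6, -0.6, -0.5]
finger_gap: 85.6
grip_force: 0.0
```

```bash
cat >> h.py <<'E'
HUE=dict(red=(170,8),green=(45,85),blue=(100,125),yellow=(20,35))
def lids(z,names,roi=None):
    c=viewer.get_calibration("wrist"); im=viewer.snapshot("wrist")
    for n in names:
        for b in big(mask(im,HUE[n],(120,255),(50,255),roi),1,100):
            ct=max(cv2.findContours(b[3].astype(np.uint8),0,2)[0],key=len); h=cv2.convexHull(ct); e=cv2.fitEllipse(h)
            print(n,b[1],b[2],np.round(e[0],1),np.round(e[1],1),"->",ray(c,e[0],z).round(1))
    return im
E
python3 - <<'E'
from h import *
lids(97,["red","blue"]); s=sense(); goto(470.5,-102.2,72,100)
E
```

```text
red 3135 [289 206  63  63] [320.1 237.3] [62.3 64.3] -> [ 472.  -102.8   97. ]
blue 4498 [283  26  72  80] [318.6  65.2] [71.9 79.8] -> [452.6   2.9  97. ]
from [ 471.3 -102.1  191.2] [1.7987e+02 2.0000e-02 1.0001e+02] shift [ 0.0003 -0.0028  0.2981] turn [0.0004 0.0001 0.    ]
```

carry_out(
  increments=[0, 0, 0.08, 0, 0, 0, 1, 0, 0, 0.17, 0, 0, 0, 1, 0, 0, 0.25, 0, 0, 0, 1, 0, 0, 0.3, 0, 0, 0, 1, 0, 0, 0.313, 0, 0, 0, 1, 0, 0, 0.313, 0, 0, 0, 0.5, 0, 0, 0.313, 0, 0, 0, 0.2, 0, 0, 0.313, 0, 0, 0, 0, 0, 0, 0.313, 0, 0, 0, -0.3, 0, 0, 0.313, 0, 0, 0, -0.3],
  force=35,
)

```text
time: 13.05
tool_pos: [472.4, -102.6, 67.5]
tcp_rot: [179.8, 0.1, 100.0]
ft_force: [-2.2, -0.2, 6.5]
finger_gap: 42.5
grip_force: 34.6
```

```bash
python3 -c "
from h import *
goto(549.2,290.6,68,100)"
```

```text
from [ 472.4 -102.6   67.5] [1.7976e+02 9.0000e-02 1.0000e+02] shift [ 0.9348  0.3597 -0.0013] turn [ 0.0007  0.0002 -0.    ]
```

carry_out(
  increments=[0, 0, -0.01, 0, 0, 0, -0.3, 0, 0, -0.05, 0, 0, 0, -0.3, 0, 0, -0.12, 0, 0, 0, -0.3, 0, 0, -0.19, 0, 0, 0, -0.3, 0.05, 0.02, -0.22, 0, 0, 0, -0.3, 0.13, 0.05, -0.23, 0, 0, 0, -0.3, 0.24, 0.092, -0.23, 0, 0, 0, -0.3, 0.35, 0.135, -0.23, 0, 0, 0, -0.3, 0.46, 0.177, -0.23, 0, 0, 0, -0.3, 0.57, 0.219, -0.23, 0.0003, 0, 0, -0.3],
)

```text
time: 14.3
tool_pos: [518.5, 139.1, 159.6]
tcp_rot: [179.9, 0.0, 100.0]
ft_force: [0.3, -0.9, -0.4]
finger_gap: 42.7
grip_force: 35.7
```

```bash
python3 -c "
from h import *
goto(549.2,290.6,100,100)"
```

```text
from [518.5 139.1 159.6] [1.7989e+02 3.0000e-02 1.0000e+02] shift [0.3596 0.1411 0.1491] turn [ 0.0003  0.0001 -0.    ]
```

carry_out(
  increments=[0.1, 0.04, 0.02, 0.0003, 0, 0, -0.3, 0.2, 0.08, 0.05, 0.0003, 0, 0, -0.3, 0.29, 0.115, 0.08, 0.0003, 0, 0, -0.3, 0.34, 0.134, 0.11, 0.0003, 0, 0, -0.3, 0.36, 0.141, 0.13, 0.0003, 0, 0, -0.3, 0.36, 0.141, 0.149, 0.0003, 0, 0, -0.3, 0.36, 0.141, 0.149, 0.0003, 0, 0, -0.3, 0.36, 0.141, 0.149, 0.0003, 0, 0, -0.3, 0.36, 0.141, 0.149, 0.0003, 0, 0, -0.3, 0.36, 0.141, 0.149, 0.0003, 0, 0, -0.3],
)

```text
time: 15.55
tool_pos: [548.9, 288.9, 99.1]
tcp_rot: [-180.0, 0.0, 100.0]
ft_force: [-0.1, -0.2, -0.5]
finger_gap: 42.5
grip_force: 35.8
```

Run:
```python
from h import *
c=viewer.get_calibration("wrist"); im=viewer.snapshot("wrist"); cv2.imwrite("pics/w5.png",im[:,:,::-1])
goto(549.2,290.6,20,100)
```

```text
from [548.8 289.   99. ] [-1.7995e+02  2.0000e-02  9.9980e+01] shift [0.0039 0.0017 0.1974] turn [-0.0001  0.     -0.    ]
```

View pics/w5.png

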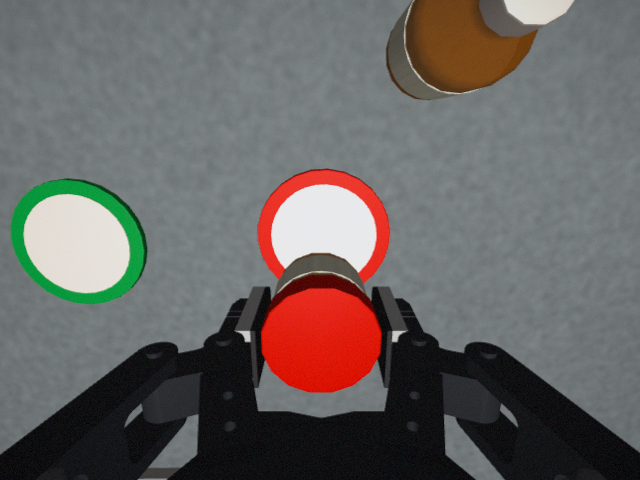

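Wrist view: the red jar is held square, its stand's visible disc is centred at about (323,234), the green stand is at (79,241), and the amber bottle is clear at (460,45).

Run:
```python
from h import *
c=viewer.get_calibration("wrist")
im=cv2.imread("pics/w5.png")[:,:,::-1].copy()
m=mask(im,(45,85),(120,255),(50,255)); b=big(m)[0]; ct=max(cv2.findContours(b[3].astype(np.uint8),0,2)[0],key=len); print("green",ray(c,cv2.fitEllipse(ct)[0],6))
m=mask(im,(170,8),(120,255),(50,255),(240,150,410,262)); ct=np.vstack(cv2.findContours(m,0,2)[0])[:,0]; 
h=cv2.convexHull(ct)[:,0]; h=h[h[:,1]<258]; W=np.array([ray(c,p,6)[:2] for p in h])
A=np.c_[2*W,np.ones(len(W))]; s=np.linalg.lstsq(A,(W**2).sum(1),rcond=None)[0]; print("red",s[:2],(s[2]+s[0]**2+s[1]**2)**.5)
```

```text
green [386.99803403 257.3654546    6.        ]
red [551.07952992 290.11404761] 44.71770209463841
```

carry_out(
  increments=[0.0026, 0.0043, 0.05, 0, 0, 0, -0.3, 0.0026, 0.0043, 0.1, 0, 0, 0, -0.3, 0.0026, 0.0043, 0.145, 0, 0, 0, -0.3, 0.0026, 0.0043, 0.175, 0, 0, 0, -0.3, 0.0026, 0.0043, 0.19, 0, 0, 0, -0.3, 0.0026, 0.0043, 0.195, 0, 0, 0, -0.3, 0.0026, 0.0043, 0.198, 0, 0, 0, -0.3, 0.0026, 0.0043, 0.199, 0, 0, 0, -0.3, 0.0026, 0.0043, 0.2, 0, 0, 0, -0.3, 0.0026, 0.0043, 0.2, 0, 0, 0, -0.3],
)

```text
time: 16.85
tool_pos: [550.2, 290.4, 18.8]
tcp_rot: [-179.9, 0.0, 100.0]
ft_force: [-0.6, 0.5, -1.7]
finger_gap: 42.8
grip_force: 35.8
```

Now down a hair and release, then rise.

carry_out(
  increments=[0, 0, 0.001, 0, 0, 0, -0.3, 0, 0, 0.001, 0, 0, 0, -0.3, 0, 0, 0.001, 0, 0, 0, 0.1, 0, 0, 0.001, 0, 0, 0, 0.3, 0, 0, 0.001, 0, 0, 0, 0.6, 0, 0, 0.001, 0, 0, 0, 0.8, 0, 0, 0.001, 0, 0, 0, 0.8, 0, 0, -0.03, 0, 0, 0, 1, 0, 0, -0.1, 0, 0, 0, 1, 0, 0, -0.2, 0, 0, 0, 1],
)

```text
time: 18.1
tool_pos: [549.3, 290.0, 99.0]
tcp_rot: [-179.8, 0.1, 100.0]
ft_force: [-0.2, 0.2, 0.6]
finger_gap: 85.2
grip_force: 0.0
```

Run:
```python
from h import *
im=viewer.snapshot("wrist"); cv2.imwrite("pics/w6.png",im[:,:,::-1])
goto(451.8,3.3,190,100)
```

```text
from [553.1 291.8 106.8] [ 1.7964e+02 -8.0000e-02  1.0000e+02] shift [-0.6659 -0.3732 -0.2114] turn [ 0.001  -0.0002  0.    ]
```

carry_out(
  increments=[0, 0, -0.1, 0, 0, 0, 1, -0.664, -0.366, -0.227, 0.0005, 0, 0, 1, -0.664, -0.366, -0.227, 0.0005, 0, 0, 1, -0.664, -0.366, -0.227, 0.0005, 0, 0, 1, -0.664, -0.366, -0.227, 0.0005, 0, 0, 1, -0.664, -0.366, -0.227, 0.0005, 0, 0, 1, -0.664, -0.366, -0.227, 0.0005, 0, 0, 1, -0.664, -0.366, -0.227, 0.0005, 0, 0, 1, -0.664, -0.366, -0.227, 0.0005, 0, 0, 1, -0.664, -0.366, -0.227, 0.0005, 0, 0, 1],
)

```text
time: 19.4
tool_pos: [452.2, 4.6, 189.3]
tcp_rot: [-179.7, 0.0, 100.1]
ft_force: [0.0, 0.2, -0.2]
finger_gap: 85.2
grip_force: 0.0
```

Run:
```python
from h import *
lids(97,["blue","yellow"]); goto(451.8,3.3,66,100)
c=viewer.get_calibration("top"); im=viewer.snapshot("top")
p=np.argwhere(mask(im,(170,8),(120,255),(60,255),(155,195,205,255)))[:,::-1].astype(np.float32); print(len(p)); cv2.imwrite("pics/t2.png",cv2.resize(im[180:330,140:340,::-1],None,fx=4,fy=4))
```

```text
blue 3182 [289 206  64  64] [320.5 237.9] [63.3 64.1] -> [452.4   3.9  97. ]
yellow 4050 [284 305  73  71] [320.2 339.8] [71.  72.6] -> [466.1 -74.2  97. ]
from [452.2   4.4 189.4] [-1.7971e+02  1.0000e-02  1.0010e+02] shift [-2.600e-03  1.000e-04  3.084e-01] turn [-0.0008  0.      0.0003]
669
```

View pics/t2.png

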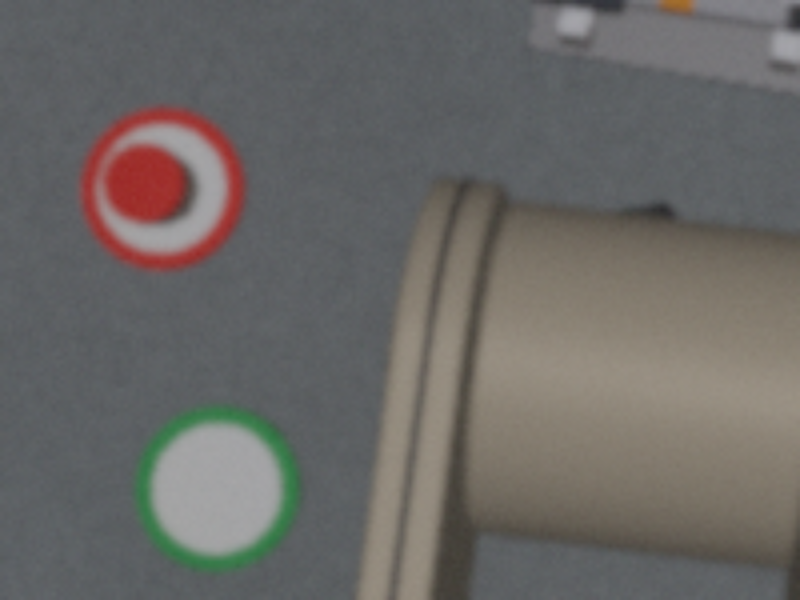

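The crop shows the red jar upright on its stand. The lid at (144,184), corrected for parallax, is within about 2 mm of centre. Now the blue jar.

carry_out(
  increments=[-0.0015, 0, 0.08, -0.0008, 0, 0, 1, -0.0015, 0, 0.17, -0.0008, 0, 0, 1, -0.0015, 0, 0.25, -0.0008, 0, 0, 1, -0.0015, 0, 0.295, -0.0008, 0, 0, 1, -0.0015, 0, 0.307, -0.0008, 0, 0, 1, -0.0015, 0, 0.307, -0.0008, 0, 0, 0.5, -0.0015, 0, 0.307, -0.0008, 0, 0, 0.2, -0.0015, 0, 0.307, -0.0008, 0, 0, 0, -0.0015, 0, 0.307, -0.0008, 0, 0, -0.3, -0.0015, 0, 0.307, -0.0008, 0, 0, -0.3],
)

```text
time: 20.75
tool_pos: [452.6, 2.6, 68.1]
tcp_rot: [179.9, 0.1, 100.0]
ft_force: [-1.8, -0.1, 5.5]
finger_gap: 43.1
grip_force: 34.7
```

```bash
python3 -c "
from h import *
goto(597.5,-297.4,66.5,100)"
```

```text
from [452.6   2.6  68.1] [1.7987e+02 5.0000e-02 9.9990e+01] shift [-0.8016  0.2266  0.0053] turn [ 0.0004  0.0001 -0.    ]
```

carry_out(
  increments=[0, 0, -0.01, 0, 0, 0, -0.3, 0, 0, -0.05, 0, 0, 0, -0.3, 0, 0, -0.12, 0, 0, 0, -0.3, -0.03, 0.008, -0.19, 0, 0, 0, -0.3, -0.1, 0.028, -0.22, 0, 0, 0, -0.3, -0.2, 0.057, -0.22, 0, 0, 0, -0.3, -0.31, 0.088, -0.22, 0, 0, 0, -0.3, -0.42, 0.119, -0.22, 0, 0, 0, -0.3, -0.53, 0.15, -0.2, 0, 0, 0, -0.3, -0.61, 0.172, -0.17, 0, 0, 0, -0.3],
)

```text
time: 22.0
tool_pos: [563.0, -227.8, 136.5]
tcp_rot: [179.9, 0.1, 99.9]
ft_force: [0.6, -0.3, -0.7]
finger_gap: 42.7
grip_force: 35.8
```

carry_out(
  increments=[-0.08, 0.023, 0.02, 0, 0, 0, -0.3, -0.14, 0.04, 0.04, 0, 0, 0, -0.3, -0.18, 0.051, 0.06, 0, 0, 0, -0.3, -0.19, 0.054, 0.075, 0, 0, 0, -0.3, -0.19, 0.054, 0.085, 0, 0, 0, -0.3, -0.19, 0.054, 0.085, 0, 0, 0, -0.3, -0.19, 0.054, 0.085, 0, 0, 0, -0.3, -0.19, 0.054, 0.085, 0, 0, 0, -0.3, -0.19, 0.054, 0.085, 0, 0, 0, -0.3, -0.19, 0.054, 0.085, 0, 0, 0, -0.3],
)

```text
time: 23.25
tool_pos: [596.4, -296.7, 101.2]
tcp_rot: [180.0, 0.0, 100.0]
ft_force: [0.5, 0.5, -1.4]
finger_gap: 42.6
grip_force: 35.8
```

```bash
cat >> h.py <<'E'
def stand(n,ymax=258):
    c=viewer.get_calibration("wrist"); im=viewer.snapshot("wrist")
    m=mask(im,HUE[n],(120,255),(50,255),(230,120,420,262)); h=cv2.convexHull(np.vstack(cv2.findContours(m,0,2)[0]))[:,0]; h=h[h[:,1]<ymax]
    W=np.array([ray(c,p,6)[:2] for p in h]); s=np.linalg.lstsq(np.c_[2*W,np.ones(len(W))],(W**2).sum(1),rcond=None)[0]
    print(n,s[:2].round(1),"rad",(s[2]+s[0]**2+s[1]**2)**.5); return im
E
python3 - <<'E'
from h import *
stand("blue"); goto(597.,-297.4,19.1,100)
E
```

```text
blue [ 598.8 -298.7] rad 44.759711284878364
from [ 596.3 -296.7  101.1] [1.7997e+02 3.0000e-02 1.0000e+02] shift [-0.002   0.0013  0.205 ] turn [ 0.0001  0.0001 -0.    ]
```

carry_out(
  increments=[-0.004, 0.0036, 0.05, 0, 0, 0, -0.3, -0.004, 0.0036, 0.1, 0, 0, 0, -0.3, -0.004, 0.0036, 0.145, 0, 0, 0, -0.3, -0.004, 0.0036, 0.18, 0, 0, 0, -0.3, -0.004, 0.0036, 0.195, 0, 0, 0, -0.3, -0.004, 0.0036, 0.2, 0, 0, 0, -0.3, -0.004, 0.0036, 0.203, 0, 0, 0, -0.3, -0.004, 0.0036, 0.204, 0, 0, 0, -0.3, -0.004, 0.0036, 0.205, 0, 0, 0, -0.3, -0.004, 0.0036, 0.205, 0, 0, 0, -0.3],
)

```text
time: 24.55
tool_pos: [598.2, -298.1, 19.3]
tcp_rot: [180.0, 0.0, 100.0]
ft_force: [0.2, 1.1, -1.6]
finger_gap: 42.7
grip_force: 35.8
```

carry_out(
  increments=[0, 0, 0.001, 0, 0, 0, -0.3, 0, 0, 0.001, 0, 0, 0, -0.3, 0, 0, 0.001, 0, 0, 0, 0.1, 0, 0, 0.001, 0, 0, 0, 0.3, 0, 0, 0.001, 0, 0, 0, 0.6, 0, 0, 0.001, 0, 0, 0, 0.8, 0, 0, -0.03, 0, 0, 0, 1, 0, 0, -0.12, 0, 0, 0, 1, 0, 0, -0.22, 0, 0, 0, 1, 0, 0, -0.22, 0, 0, 0, 1],
)

```text
time: 25.8
tool_pos: [601.1, -299.8, 113.5]
tcp_rot: [179.6, 0.4, 100.0]
ft_force: [0.2, 0.0, 0.3]
finger_gap: 85.6
grip_force: 0.0
```

```bash
python3 -c "
from h import *
c=viewer.get_calibration('top');im=viewer.snapshot('top')
for n in ['blue']:
  for b in big(mask(im,HUE[n],(110,255),(50,255),(420,180,474,238)),3): print(b[0],b[1],ray(c,b[0],48))
goto(470.3,-103,170,100)"
```

```text
[438.2578125  205.44921875] 256 [ 599.9689399  -268.71779084   48.        ]
[449.14655172 206.59913793] 232 [ 597.87025426 -291.82648888   48.        ]
from [ 599.8 -299.1  110.8] [179.72   0.24 100.  ] shift [ 0.5383 -0.233  -0.1515] turn [ 0.0008  0.0007 -0.    ]
```

carry_out(
  increments=[0, 0, -0.1, 0, 0, 0, 1, 0.536, -0.23, -0.157, 0, 0, 0, 1, 0.536, -0.23, -0.157, 0, 0, 0, 1, 0.536, -0.23, -0.157, 0, 0, 0, 1, 0.536, -0.23, -0.157, 0, 0, 0, 1, 0.536, -0.23, -0.157, 0, 0, 0, 1, 0.536, -0.23, -0.157, 0, 0, 0, 1, 0.536, -0.23, -0.157, 0, 0, 0, 1, 0.536, -0.23, -0.157, 0, 0, 0, 1, 0.536, -0.23, -0.157, 0, 0, 0, 1],
)

```text
time: 27.1
tool_pos: [470.2, -103.3, 169.5]
tcp_rot: [180.0, 0.0, 100.0]
ft_force: [-0.6, 0.4, -0.3]
finger_gap: 85.5
grip_force: 0.0
```

Run:
```python
from h import *
im=lids(55,["yellow","green"]); cv2.imwrite("pics/w7.png",im[:,:,::-1]); goto(470.3,-103.3,26,100)
```

```text
yellow 5777 [278 185  86  87] [320.7 227.9] [85.6 85.9] -> [ 470.9 -103.1   55. ]
green 8117 [271  13  98 107] [319.4  66. ] [ 97.2 106.3] -> [451.3   4.2  55. ]
from [ 470.2 -103.2  169.5] [1.7999e+02 1.0000e-02 9.9960e+01] shift [-2.000e-04  1.000e-04  3.588e-01] turn [ 0.      0.     -0.0001]
```

View pics/w7.png

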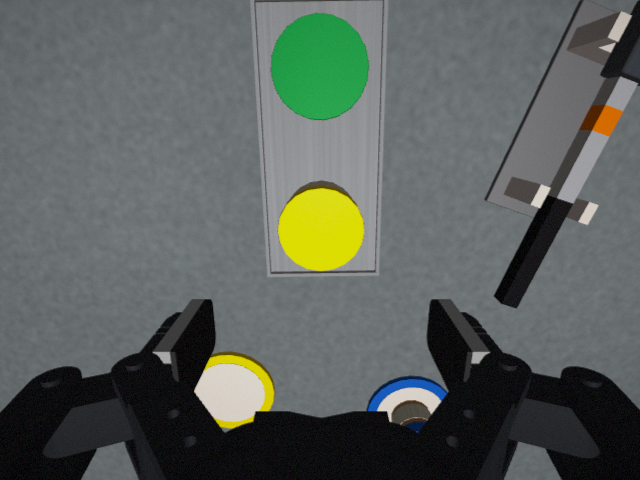

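Wrist view: both large lids are clear, yellow at (321,228) and green at (319,66). Gripping yellow.

carry_out(
  increments=[0, 0.001, 0.08, 0, 0, 0, 1, 0, 0.001, 0.17, 0, 0, 0, 1, 0, 0.001, 0.26, 0, 0, 0, 1, 0, 0.001, 0.33, 0, 0, 0, 1, 0, 0.001, 0.36, 0, 0, 0, 1, 0, 0.001, 0.3685, 0, 0, 0, 1, 0, 0.001, 0.3685, 0, 0, 0, 0.7, 0, 0.001, 0.3685, 0, 0, 0, 0.4, 0, 0.001, 0.3685, 0, 0, 0, 0.2, 0, 0.001, 0.3685, 0, 0, 0, 0.2],
  force=50,
)

```text
time: 28.4
tool_pos: [471.9, -103.2, 24.0]
tcp_rot: [179.8, 0.1, 100.0]
ft_force: [-1.0, 1.1, 6.2]
finger_gap: 62.9
grip_force: 54.9
```

```bash
python3 -c "
from h import *
goto(411,-301.8,23,100)"
```

```text
from [ 471.9 -103.2   24. ] [1.7983e+02 1.0000e-01 1.0000e+02] shift [-0.4625 -0.2362  0.0027] turn [ 0.0005  0.0003 -0.    ]
```

carry_out(
  increments=[0, 0, -0.01, 0, 0, 0, 0, 0, 0, -0.04, 0, 0, 0, 0, 0, 0, -0.1, 0, 0, 0, 0, -0.02, -0.01, -0.16, 0, 0, 0, 0, -0.08, -0.041, -0.18, 0, 0, 0, 0, -0.16, -0.082, -0.18, 0, 0, 0, 0, -0.25, -0.128, -0.18, 0, 0, 0, 0, -0.34, -0.174, -0.18, 0, 0, 0, 0, -0.42, -0.215, -0.18, 0, 0, 0, 0, -0.455, -0.232, -0.18, 0, 0, 0, 0],
)

```text
time: 29.65
tool_pos: [410.3, -299.8, 95.2]
tcp_rot: [179.9, 0.1, 99.9]
ft_force: [-0.9, 0.7, -1.1]
finger_gap: 63.0
grip_force: 55.0
```

carry_out(
  increments=[-0.0075, -0.004, 0, 0, 0, 0, 0, -0.0075, -0.004, 0, 0, 0, 0, 0, -0.0075, -0.004, 0, 0, 0, 0, 0, -0.0075, -0.004, 0, 0, 0, 0, 0, -0.0075, -0.004, 0, 0, 0, 0, 0, -0.0075, -0.004, 0, 0, 0, 0, 0, -0.0075, -0.004, 0, 0, 0, 0, 0, -0.0075, -0.004, 0, 0, 0, 0, 0, -0.0075, -0.004, 0, 0, 0, 0, 0, -0.0075, -0.004, 0, 0, 0, 0, 0],
)

```text
time: 30.9
tool_pos: [409.7, -301.4, 94.3]
tcp_rot: [180.0, 0.0, 100.0]
ft_force: [0.3, -0.3, -0.9]
finger_gap: 62.6
grip_force: 55.0
```

Run:
```python
from h import *
cv2.imwrite("pics/w8.png",stand("yellow",235)[:,:,::-1]); goto(411,-301.8,25,100)
```

```text
yellow [ 412.2 -302.6] rad 44.6705408701323
from [ 409.7 -301.4   94.3] [1.7997e+02 2.0000e-02 9.9990e+01] shift [-0.0015  0.0029  0.1734] turn [ 0.0001  0.0001 -0.    ]
```

View pics/w8.png

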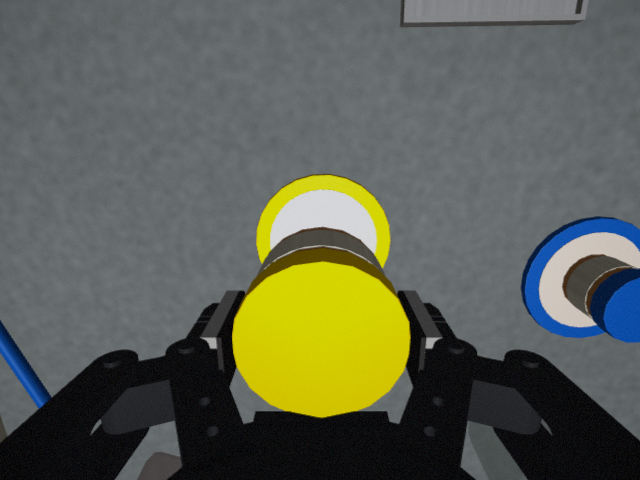

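Wrist view: the yellow jar is held over its stand at (323,235), and the blue jar stands upright on its stand at (583,277). Lowering.

carry_out(
  increments=[-0.0022, 0.0042, 0.04, 0, 0, 0, 0, -0.0022, 0.0042, 0.08, 0, 0, 0, 0, -0.0022, 0.0042, 0.12, 0, 0, 0, 0, -0.0022, 0.0042, 0.15, 0, 0, 0, 0, -0.0022, 0.0042, 0.163, 0, 0, 0, 0, -0.0022, 0.0042, 0.168, 0, 0, 0, 0, -0.0022, 0.0042, 0.171, 0, 0, 0, 0, -0.0022, 0.0042, 0.172, 0, 0, 0, 0, -0.0022, 0.0042, 0.173, 0, 0, 0, 0, -0.0022, 0.0042, 0.173, 0, 0, 0, 0],
)

```text
time: 32.2
tool_pos: [411.7, -302.0, 25.3]
tcp_rot: [180.0, 0.0, 100.0]
ft_force: [0.7, -0.8, -1.8]
finger_gap: 62.5
grip_force: 55.0
```

carry_out(
  increments=[0, 0, 0.002, 0, 0, 0, 0, 0, 0, 0.002, 0, 0, 0, 0, 0, 0, 0.002, 0, 0, 0, 0.5, 0, 0, 0.002, 0, 0, 0, 0.7, 0, 0, 0.002, 0, 0, 0, 0.9, 0, 0, 0.002, 0, 0, 0, 1, 0, 0, 0.002, 0, 0, 0, 1, 0, 0, -0.03, 0, 0, 0, 1, 0, 0, -0.1, 0, 0, 0, 1, 0, 0, -0.15, 0, 0, 0, 1],
)

```text
time: 33.45
tool_pos: [412.1, -302.4, 87.3]
tcp_rot: [179.9, 0.1, 100.0]
ft_force: [-0.5, -0.3, -0.4]
finger_gap: 85.6
grip_force: 0.0
```

carry_out(
  increments=[0, 0, -0.15, 0, 0, 0, 1, 0.7365, 0.229, -0.2125, 0, 0, 0, 1, 0.7365, 0.229, -0.2125, 0, 0, 0, 1, 0.7365, 0.229, -0.2125, 0, 0, 0, 1, 0.7365, 0.229, -0.2125, 0, 0, 0, 1, 0.7365, 0.229, -0.2125, 0, 0, 0, 1, 0.7365, 0.229, -0.2125, 0, 0, 0, 1, 0.7365, 0.229, -0.2125, 0, 0, 0, 1, 0.7365, 0.229, -0.2125, 0, 0, 0, 1, 0.7365, 0.229, -0.2125, 0, 0, 0, 1],
)

```text
time: 34.7
tool_pos: [450.5, 2.9, 170.0]
tcp_rot: [180.0, 0.0, 99.9]
ft_force: [0.3, -0.4, -0.2]
finger_gap: 85.2
grip_force: 0.0
```

Run:
```python
from h import *
lids(55,["green"]); goto(451,3.8,22,100)
```

```text
green 5689 [279 183  86  85] [321.1 225.7] [85.1 85.2] -> [451.2   4.6  55. ]
from [450.5   3.  170. ] [1.7998e+02 2.0000e-02 9.9870e+01] shift [0.0018 0.0015 0.37  ] turn [ 0.      0.0001 -0.0004]
```

carry_out(
  increments=[0.002, 0.001, 0.08, 0, 0, 0, 1, 0.002, 0.001, 0.17, 0, 0, 0, 1, 0.002, 0.001, 0.26, 0, 0, 0, 1, 0.002, 0.001, 0.33, 0, 0, 0, 1, 0.002, 0.001, 0.36, 0, 0, 0, 1, 0.002, 0.001, 0.3695, 0, 0, 0, 1, 0.002, 0.001, 0.3695, 0, 0, 0, 0.7, 0.002, 0.001, 0.3695, 0, 0, 0, 0.4, 0.002, 0.001, 0.3695, 0, 0, 0, 0.2, 0.002, 0.001, 0.3695, 0, 0, 0, 0.2],
)

```text
time: 36.0
tool_pos: [452.2, 4.8, 23.9]
tcp_rot: [179.8, 0.1, 100.0]
ft_force: [-2.7, 0.5, 6.5]
finger_gap: 62.5
grip_force: 54.7
```

```bash
python3 -c "
from h import *
goto(386,256.2,95,100)"
```

```text
from [452.2   4.8  23.9] [1.7983e+02 7.0000e-02 1.0000e+02] shift [ 0.6475 -0.0532 -0.1787] turn [0.0005 0.0002 0.    ]
```

carry_out(
  increments=[0, 0, -0.01, 0, 0, 0, 0, 0, 0, -0.04, 0, 0, 0, 0, 0, 0, -0.1, 0, 0, 0, 0, 0.02, -0.002, -0.16, 0, 0, 0, 0, 0.08, -0.007, -0.18, 0, 0, 0, 0, 0.16, -0.013, -0.18, 0, 0, 0, 0, 0.26, -0.021, -0.18, 0, 0, 0, 0, 0.36, -0.03, -0.18, 0, 0, 0, 0, 0.46, -0.038, -0.18, 0, 0, 0, 0, 0.55, -0.045, -0.18, 0, 0, 0, 0],
)

```text
time: 37.25
tool_pos: [394.7, 220.0, 95.2]
tcp_rot: [179.9, 0.0, 100.0]
ft_force: [0.5, 0.1, -0.9]
finger_gap: 62.7
grip_force: 55.0
```

carry_out(
  increments=[0.06, -0.005, 0, 0, 0, 0, 0, 0.09, -0.008, 0, 0, 0, 0, 0, 0.0975, -0.008, 0, 0, 0, 0, 0, 0.0975, -0.008, 0, 0, 0, 0, 0, 0.0975, -0.008, 0, 0, 0, 0, 0, 0.0975, -0.008, 0, 0, 0, 0, 0, 0.0975, -0.008, 0, 0, 0, 0, 0, 0.0975, -0.008, 0, 0, 0, 0, 0, 0.0975, -0.008, 0, 0, 0, 0, 0, 0.0975, -0.008, 0, 0, 0, 0, 0],
)

```text
time: 38.5
tool_pos: [385.0, 256.4, 94.2]
tcp_rot: [180.0, 0.0, 100.0]
ft_force: [-0.3, -0.2, -0.9]
finger_gap: 62.5
grip_force: 55.0
```

Run:
```python
from h import *
stand("green",235); goto(386,256.2,25,100)
```

```text
green [386.9 254.8] rad 44.57036870340501
from [385.  256.4  94.2] [1.7997e+02 2.0000e-02 1.0000e+02] shift [-0.0008  0.0022  0.1729] turn [ 0.0001  0.0001 -0.    ]
```

Target (386,255.4); lowering.

carry_out(
  increments=[-0.003, 0.002, 0.04, 0, 0, 0, 0, -0.003, 0.002, 0.08, 0, 0, 0, 0, -0.003, 0.002, 0.12, 0, 0, 0, 0, -0.003, 0.002, 0.15, 0, 0, 0, 0, -0.003, 0.002, 0.163, 0, 0, 0, 0, -0.003, 0.002, 0.168, 0, 0, 0, 0, -0.003, 0.002, 0.171, 0, 0, 0, 0, -0.003, 0.002, 0.172, 0, 0, 0, 0, -0.003, 0.002, 0.173, 0, 0, 0, 0, -0.003, 0.002, 0.173, 0, 0, 0, 0],
)

```text
time: 39.8
tool_pos: [386.2, 255.4, 25.1]
tcp_rot: [179.9, 0.0, 100.0]
ft_force: [-0.9, 0.0, -2.1]
finger_gap: 62.2
grip_force: 55.0
```

carry_out(
  increments=[0, 0, 0.002, 0, 0, 0, 0, 0, 0, 0.002, 0, 0, 0, 0, 0, 0, 0.002, 0, 0, 0, 0.5, 0, 0, 0.002, 0, 0, 0, 0.7, 0, 0, 0.002, 0, 0, 0, 0.9, 0, 0, 0.002, 0, 0, 0, 1, 0, 0, 0.002, 0, 0, 0, 1, 0, 0, -0.03, 0, 0, 0, 1, 0, 0, -0.1, 0, 0, 0, 1, 0, 0, -0.15, 0, 0, 0, 1],
)

```text
time: 41.05
tool_pos: [386.6, 255.6, 87.1]
tcp_rot: [179.9, -0.0, 100.0]
ft_force: [0.8, 0.4, -1.1]
finger_gap: 85.3
grip_force: 0.0
```

carry_out(
  increments=[0, 0, -0.1, 0, 0, 0, 1, 0, 0, -0.25, 0, 0, 0, 1, -0.65, 0, -0.4, 0, 0, 0, 1, -0.65, 0, -0.4, 0, 0, 0, 1, -0.65, 0, -0.4, 0, 0, 0, 1, -0.65, 0, -0.4, 0, 0, 0, 1, -0.65, 0, -0.4, 0, 0, 0, 1, -0.65, 0, -0.4, 0, 0, 0, 1, -0.65, 0, -0.4, 0, 0, 0, 1, -0.65, 0, -0.4, 0, 0, 0, 1],
)

```text
time: 42.3
tool_pos: [430.7, 0.7, 244.6]
tcp_rot: [-180.0, -0.0, 100.1]
ft_force: [0.3, -0.3, -0.3]
finger_gap: 85.4
grip_force: 0.0
```

Run:
```python
from h import *
c=viewer.get_calibration("top"); im=viewer.snapshot("top"); cv2.imwrite("pics/t3.png",im[150:350,80:560,::-1].repeat(1,0)); cv2.imwrite("pics/t3.png",cv2.resize(im[150:350,80:560,::-1],None,fx=1.65,fy=1.65)); cv2.imwrite("pics/s3.png",viewer.snapshot("scene")[:,:,::-1])
```

```text
(no output)
```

View pics/t3.png

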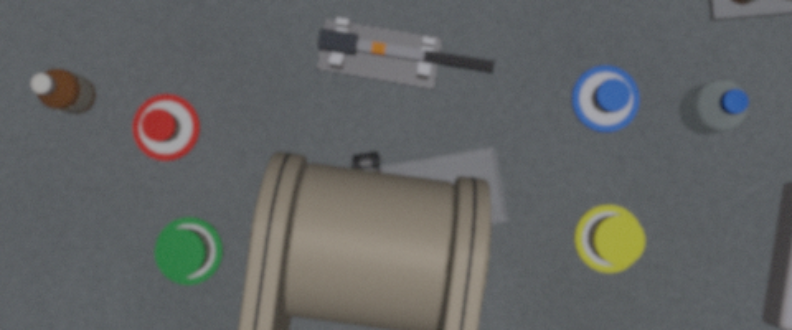

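View pics/s3.png

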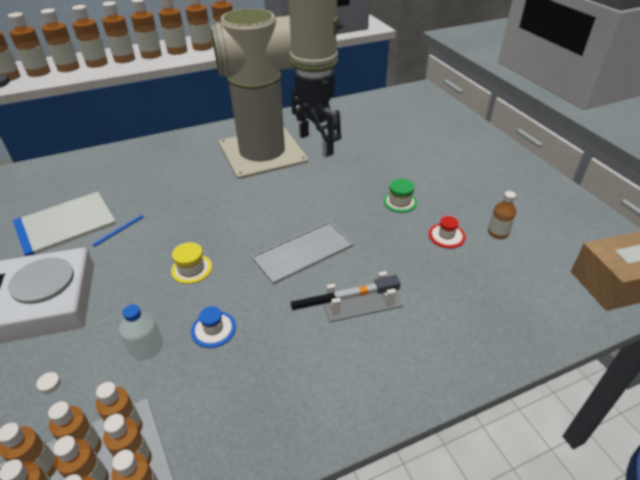

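Both views show all four jars upright and centred on their own stands once parallax is allowed for. The probe lies in its rest with its head in the wide saddle, and the bottles are where they were. Handing in.

```bash
python3 -c "
from bench import order
print(order.hand_in())"
```

```text
the job is handed in; nothing more can be done
None
```

The job is handed in at about 42 s of the 118 s allowed: the last pictures show the probe in its rest, head in the wide saddle, all four jars upright on their own stands and both bottles unmoved, though no verdict came back.

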